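# Open the jeweller's pickle pot

### The job

Open the white ceramic pickle pot on the jeweller's bench: lift its loose lid off by the wooden knob and lay it gently, knob up, on the round cork mat, with no part of it hanging over the mat's edge. Leave the white pot standing where it is, and leave the steel pot alone with its dark lid on.

Things in the scene. Friction and masses are not known exactly. Their poses are not given: they have to be found in the camera images.
- pickle_lid: The white ceramic lid with a wooden knob, on the white pot. Origin: centre of its underside, z up. Upwards from it: plug 80 mm wide (0-6 mm), flat disc 106 mm wide (6-13 mm), stem 18 mm wide (13-20 mm), upright round knob 28 mm wide (20-52 mm). 0.11 to 0.23 kg. Rests loose on the pot's rim, plug in the mouth with 5 mm play; shut, its origin is 74 mm above the bench.
- pickle_pot: The white ceramic pot, empty and loose on the bench, about 0.7 kg: round, 100 mm in outer diameter, 80 mm high, wall 5 mm. Origin at the centre of its underside, on the bench (z = 0), z up.
- mat: The round cork mat, light brown, fixed to the bench: 180 mm in diameter, 8 mm thick. Origin at the centre of its underside, on the bench; its top is 8 mm above it.
- flux_lid: The dark steel lid with a black knob, lying loose on the steel pot, to be left alone. Same shape and sizes as the white lid; its pot has the sizes of the white pot. Origin at the centre of its underside, 74 mm above the bench.
There are look-alikes about, which are no part of the job. What is shaped like the pickle_lid but blue is not meant.

How it is judged:
On the way:
1. the white lid is held in the fingers, lifted clear above its pot (height (world z) of pickle_lid above 0.1 m and contact force between the fingers and pickle_lid above 0.5 N), for 0.2 s.
At the end, for the whole second after the job is handed in: The white lid lies flat on the cork mat, knob up (within 10 degrees), at rest and wholly within the mat's edge (centres within 37 mm); the white pot stands upright within 30 mm of where it was; the dark lid is within 20 mm of where it was (horizontal distance between pickle_lid and mat below 0.037 m and z of pickle_lid in the frame of mat between 0.004 and 0.013 m and angle between each of pickle_lid, pickle_pot's own z axis and vertical below 0.17 rad and linear speed of pickle_lid below 0.02 m/s and distance of pickle_pot from where it was at the start of the episode below 0.03 m and distance of flux_lid from where it was at the start of the episode below 0.02 m); the robot touches nothing.
It fails at once if the white lid is dropped or thrown (it moves faster than 0.6 m/s out of the fingers: a fall of about 18 mm) (linear speed of pickle_lid above 0.6 m/s and contact force between the fingers and pickle_lid below 0.05 N).
It fails at once if the steel pot's dark lid is moved more than 20 mm (distance of flux_lid from where it was at the start of the episode above 0.02 m).
It fails at once if the white pot is moved more than 30 mm (distance of pickle_pot from where it was at the start of the episode above 0.03 m).
It also fails if it takes over 40 s, if anything falls off the work surface, if the arm or the gripper's body presses on something with over 40 N, if the wrist force passes 120 N, or if a joint passes its speed limit or range.

### The arm

A 6-joint arm with a two-finger parallel gripper is mounted at the origin on the work surface. World frame = base frame: x ahead of the robot, y to its left, z up, the work surface at z = 0. Lengths are in m, angles in rad, forces in N, time in s.
With the tool pointing down it reaches from about 0.325 to 0.875 m from the base axis. Payload 4.4 kg.
Tool frame: the origin (TCP) lies at the very end of the fingers, on their centre line; the grasp point (between the pads) lies 19 mm behind it; z points along the fingers, y is the line along which they close (so a half turn about z gives the same grasp; the last joint's range is limited). The gripper opens to 85 mm and grips with 20 to 120 N. Pads are 22 mm wide; open, the fingers measure 114 mm over their backs; the gripper's body (76 mm by 85 mm) begins 54 mm behind the grasp point. The pads swing forward as they close: fully open they stand 13 mm farther back than shut.
Start: joints at [-1.498, 0.207, 1.542, -0, 1.393, -0.15], TCP at [0.128, -0.561, 0.231] pointing down, gripper open.
Joint ranges: [-2.73, 2.73], [-0.86, 2.22], [0.23, 2.46], [-1.11, 4.25], [0.08, 2.63], [-2.82, 2.82]. Speed limits (rad/s): [2.79, 2.79, 3.14, 3.14, 3.14, 3.14].

### API

Orientations are given as a unit quaternion [w, x, y, z].
In Python, from rig import * gives the robot as it stands.
- The arm moves only by the tool step_arm, never from a script. Its argument "moves" is a list of rows, each a list of 7 numbers: the shift along the world's x, y, z each as a share of 75 cm, from -1 to 1, then the turn, a rotation vector about the world's x, y, z each as a share of 360 degrees, from -1 to 1, then the opening, from 0 (shut) to 1 (fully open). In form: [[dx, dy, dz, wx, wy, wz, claw], ...]. A call has 1 to 5 rows; each row shifts and turns the commanded pose from where the row before left it; what a row does not reach is not made up. A row lasts 1/12 s, in which the tool goes at most 41.7 mm and 7.16 degrees, less where a joint would pass 70% of its speed; a pose out of reach is approached as far as the arm can. A call with a number of a shift or a turn outside -1 to 1 is refused whole. A call with a gripper value outside its range is refused whole. The fingers move at their own pace and stop on an object; "squeeze" is the grip in N (left out, the last holds). Time passes only in rows, so rows that do not move let the fingers close. It gives the time, the measured TCP pose, the force, the opening and the grip force at its end, in the units of the state.
- get_state(): the state, without advancing time (a new reading comes with each control period).
- read_camera(name): name is "scene" or "top" or "wrist"; returns a dict with "color" (480x640x3 uint8, red, green, blue), "fx", "fy", "cx", "cy" (pixels), "cam_to_world" (4x4, takes a point from camera to world coordinates); the wrist camera has in their place "hand_eye" (4x4, takes a point from camera to tool coordinates, whose origin is the TCP and whose axes are the flange's). Camera axes: x right, y up, looking along -z (the intrinsics and any distortion apply to the point x, -y, -z); pixel columns grow to the right and rows downward; lengths in m; the calibration is good to about 2 mm. A picture is of the moment at which its call begins: read the wrist's pose just before it. There is no depth.
- hand_in(): hands the job in; it is judged then, once.
Trained networks look in the newest picture that a camera, given by its name, has taken for a name from the list of things; names that differ only in an ending like _2 or _b are one class to them, and where a whole thing is asked for, a point or a joint stands for the part that bears it (a point fixed in the world has none). Each returns a list of dicts, best first, with "score" (0 to 1); they miss things now and then, are a little off and sometimes report something else, mostly with a low value. They report only what shows in the picture. A call takes as long as a camera call. They do not tell look-alikes from the thing itself.
- look_for(camera, thing): "centre" ([column, row] in pixels, amid what is visible of it).
The state is a dict: "t": time; "q": joint angles; "joint_velocities": joint speeds; "tau": joint torques, N m; "position": TCP position; "eef_rot": TCP orientation; "contact_force": force on the tool from outside, world axes, zero at the start; "torque": the same for the moment, N m; "opening": opening from 0.0 (shut) to 1.0 (fully open); "grip_force": force on a finger pad.
Only numpy, scipy, OpenCV 4.12 (cv2) and the standard library are available. Lean on these libraries where they do the work, as an engineer would, in place of code of your own. Each camera call takes 0.05 s, during which the arm holds its last target. There are 200 camera calls.

## Working session

There is one attempt and no reset: what is moved stays moved. The work goes in short steps, Python scripts to look and compute and a tool call to move; the robot and the scene stay as the last step left them, time stands still between calls to the robot, and variables do not carry over. Pictures are saved under pics/ and viewed, at most 10 in all, crops included, and the job is handed in when it is done.

Besides the shell and the picture viewer there is one more tool, called as name([rows], argument=value, ...), one row to a line, values as JSON. step_arm: Moves the arm, as the interface text tells. Its arguments: {"type":"object","properties":{"moves":{"type":"array"},"squeeze":{"type":"number"}},"required":["moves"]}

```bash
mkdir -p pics; cat > h.py <<'E'
from rig import *
import numpy as np, cv2
def snap(n,f):
    c=read_camera(n); cv2.imwrite('pics/'+f,c['color'][:,:,::-1]); return c
def ray(c,u,v,z,T=None):
    T=np.array(c['cam_to_world']) if T is None else T
    d=T[:3,:3]@np.array([(u-c['cx'])/c['fx'],-(v-c['cy'])/c['fy'],-1]); o=T[:3,3]
    return o+d*(z-o[2])/d[2]
E
python3 - <<'E'
from h import *
print(get_state())
for n in('top','scene'):
    c=snap(n,n+'1.png'); print(n,{k:v for k,v in c.items() if k!='color'})
    for t,z in(('pickle_lid',.1),('pickle_pot',.06),('mat',.008),('flux_lid',.1)):
        for r in look_for(n,t): print(t,np.round(r['centre']),round(r['score'],2),ray(c,*r['centre'],z).round(3))
E
```

```text
{'t': 0.0, 'q': array([-1.49749133e+00,  2.07429031e-01,  1.54299905e+00, -2.24427052e-05,
        1.39349515e+00, -1.50491180e-01]), 'joint_velocities': array([ 1.67309875e-04, -1.05976870e-03,  6.64957113e-04,  4.04041944e-05,
        6.63781205e-04,  1.47644283e-03]), 'tau': array([-7.95615665e-05, -3.83032966e+01, -2.91596657e+01, -2.88743440e-04,
        1.04793950e-02, -1.06956935e-05]), 'position': array([ 0.12754077, -0.55987963,  0.23009926]), 'eef_rot': array([-1.16484682e-03,  9.93745042e-01,  1.11666622e-01,  3.39260187e-05]), 'contact_force': array([ 0.20024998, -1.00316111, -0.2769717 ]), 'torque': array([ 0.01307124, -0.03272416,  0.00436179]), 'grip_force': 0.0, 'opening': 1.0051095015775995}
top {'fx': 436.1662818005921, 'fy': 436.1662818005921, 'cx': 320.21625501765317, 'cy': 239.92897285246505, 'cam_to_world': array([[-8.21093896e-04,  9.90934086e-01, -1.34346425e-01,
         4.08198138e-01],
       [-9.99882412e-01, -2.87080293e-03, -1.50638852e-02,
         1.45009476e-02],
       [-1.53129995e-02,  1.34318259e-01,  9.90819922e-01,
         8.81648261e-01],
    
[... 612 characters left out ...]
 -3.83878664e-01,  5.21046819e-01,
         1.06491111e+00],
       [ 6.47187433e-01,  4.50904242e-01, -6.14681862e-01,
        -6.60628344e-01],
       [ 1.02103091e-03,  8.05805520e-01,  5.92179382e-01,
         7.36039124e-01],
       [ 0.00000000e+00,  0.00000000e+00,  0.00000000e+00,
         1.00000000e+00]])}
pickle_lid [345. 192.] 0.85 [0.411 0.167 0.1  ]
pickle_lid [306. 223.] 0.84 [0.43 0.01 0.1 ]
pickle_lid [406. 186.] 0.81 [0.507 0.285 0.1  ]
pickle_lid [432. 252.] 0.61 [0.691 0.099 0.1  ]
pickle_lid [480. 230.] 0.57 [0.729 0.23  0.1  ]
pickle_pot [402. 214.] 0.62 [0.538 0.227 0.06 ]
flux_lid [209. 318.] 0.98 [ 0.498 -0.309  0.1  ]
flux_lid [350. 291.] 0.66 [ 0.639 -0.099  0.1  ]
```

View pics/top1.png

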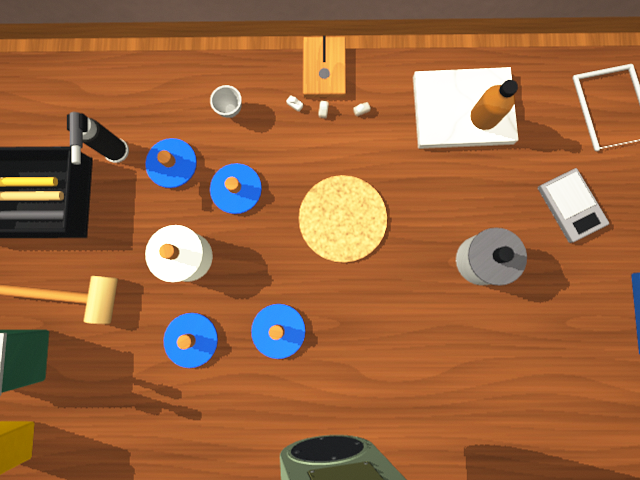

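View pics/scene1.png

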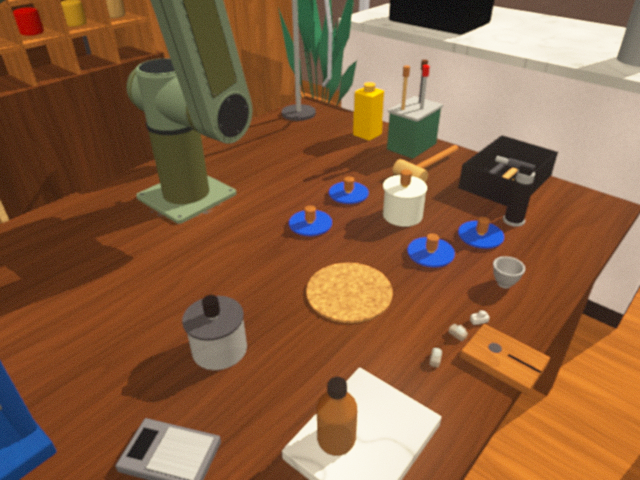

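The top view shows the white lid's disc near (174,253) with its knob near (168,251). The mat is at (342,219), the dark lid is at about (497,257), and four blue look-alikes lie flat on the bench. I'll refine the mat and knob by colour.

```bash
cat > seg.py <<'E'
from h import *
def blob(img,lo,hi,near,minA=40):
    m=cv2.inRange(cv2.cvtColor(img,cv2.COLOR_RGB2HSV),lo,hi)
    m=cv2.morphologyEx(m,cv2.MORPH_OPEN,np.ones((3,3),np.uint8))
    n,l,s,c=cv2.connectedComponentsWithStats(m)
    k=[i for i in range(1,n) if s[i,4]>minA]
    i=min(k,key=lambda i:np.hypot(*(c[i]-near)))
    ct=max(cv2.findContours((l==i).astype(np.uint8),0,2)[0],key=cv2.contourArea)
    return cv2.fitEllipse(cv2.convexHull(ct)),s[i]
E
python3 - <<'E'
from seg import *
c=read_camera('top');im=c['color']
for t,lo,hi,near,z in(('mat',(15,60,130),(28,200,255),(342,219),.008),('disc',(0,0,150),(179,60,255),(176,253),.085),('knob',(8,130,150),(20,255,255),(168,251),.115)):
    e,s=blob(im,lo,hi,near); print(t,e,s,ray(c,*e[0],z).round(4))
print(im[251,168],im[251,155],im[219,342])
E
```

```text
mat ((342.42083740234375, 218.38043212890625), (87.02978515625, 88.15128326416016), 101.69075012207031) [ 299  175   88   88 5982] [ 0.5707 -0.0174  0.008 ]
disc ((177.67286682128906, 254.0821075439453), (57.60505294799805, 66.70480346679688), 99.1281509399414) [ 145  225   67   57 2712] [0.4906 0.2896 0.085 ]
knob ((166.639892578125, 250.77993774414062), (13.808095932006836, 15.01168155670166), 43.02845001220703) [160 244  14  15 169] [0.4935 0.2992 0.115 ]
[247 177  83] [255 255 254] [254 234 136]
```

step_arm([
  [0.035,0.05,0.008,0,0,0,1],
  [0.035,0.05,0.008,0,0,0,1],
  [0.035,0.05,0.004,0,0,0,1],
  [0.035,0.05,0,0,0,0,1],
  [0.035,0.05,0,0,0,0,1],
])

```text
t: 0.97
position: [0.2474, -0.3893, 0.2453]
eef_rot: [0.001, 0.994, 0.111, 0.0]
contact_force: [1.1, -0.1, -0.7]
opening: 1.004
grip_force: 0.0
```

step_arm([
  [0.035,0.05,0,0,0,0,1],
  [0.035,0.05,0,0,0,0,1],
  [0.035,0.05,0,0,0,0,1],
  [0.035,0.05,0,0,0,0,1],
  [0.035,0.05,0,0,0,0,1],
])

```text
t: 1.38
position: [0.3669, -0.2182, 0.2453]
eef_rot: [0.001, 0.994, 0.111, 0.0]
contact_force: [0.3, -0.8, -1.0]
opening: 0.997
grip_force: 0.0
```

step_arm([
  [0.01,0.054,0,0,0,0,1],
  [0.01,0.054,0,0,0,0,1],
  [0.01,0.054,0,0,0,0,1],
  [0.01,0.054,0,0,0,0,1],
  [0.01,0.054,0,0,0,0,1],
])

```text
t: 1.8
position: [0.4036, -0.0155, 0.2453]
eef_rot: [0.0, 0.994, 0.112, 0.001]
contact_force: [0.9, -0.2, 0.8]
opening: 0.997
grip_force: 0.0
```

step_arm([
  [0.01,0.054,0,0,0,0,1],
  [0.01,0.054,0,0,0,0,1],
  [0.01,0.054,0,0,0,0,1],
  [0.01,0.054,0,0,0,0,1],
  [0.01,0.054,0,0,0,0,1],
])

```text
t: 2.22
position: [0.4411, 0.1873, 0.2453]
eef_rot: [0.0, 0.994, 0.112, 0.001]
contact_force: [0.7, -0.2, -0.8]
opening: 0.999
grip_force: 0.0
```

step_arm([
  [0,0,0,0,0,0,1],
  [0,0,0,0,0,0,1],
  [0,0,0,0,0,0,1],
])

```text
t: 2.47
position: [0.4408, 0.1848, 0.2447]
eef_rot: [0.0, 0.994, 0.112, -0.0]
contact_force: [-0.8, -0.1, -0.1]
opening: 1.001
grip_force: 0.0
```

```bash
cat > wr.py <<'E'
from h import *
from scipy.spatial.transform import Rotation as R
def wrist(f):
    s=get_state(); c=snap('wrist',f); q=s['eef_rot']; T=np.eye(4)
    T[:3,:3]=R.from_quat([q[1],q[2],q[3],q[0]]).as_matrix(); T[:3,3]=s['position']
    return s,c,T@np.array(c['hand_eye'])
def proj(c,W,p):
    a=np.linalg.inv(W)@np.r_[p,1]; return c['cx']-c['fx']*a[0]/a[2], c['cy']+c['fy']*a[1]/a[2]
E
python3 - <<'E'
from wr import *
s,c,W=wrist('w1.png'); print(s['t'],s['position'],s['q'],W.round(3),c['hand_eye'])
print(proj(c,W,(.4935,.298,.126)),[k for k in c])
E
```

```text
2.4667 [0.44082188 0.18483493 0.24466439] [ 2.16147985e-01 -1.35680909e-02  1.75379118e+00 -6.69577202e-04
  1.40200468e+00  1.56235181e+00] [[ 0.222  0.925  0.307  0.52 ]
 [-0.975  0.21   0.071  0.202]
 [ 0.001 -0.315  0.949  0.387]
 [ 0.     0.     0.     1.   ]] [[-1.14752334e-03  9.49168492e-01  3.14766352e-01  8.06608918e-02]
 [ 9.99999275e-01  1.20391383e-03  1.52666601e-05  1.02058634e-03]
 [-3.64460932e-04  3.14766141e-01 -9.49169186e-01 -1.42372714e-01]
 [ 0.00000000e+00  0.00000000e+00  0.00000000e+00  1.00000000e+00]]
(np.float64(176.7495173571936), np.float64(123.57011881929814)) ['color', 'fx', 'fy', 'cx', 'cy', 'hand_eye']
```

View pics/w1.png

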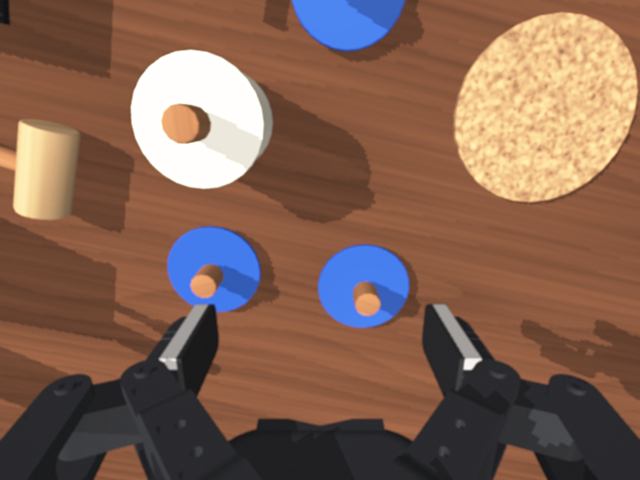

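The wrist view puts the white lid's knob top at about (180,123), which matches the predicted (177,124). I'll move above it and check before going down.

step_arm([
  [0.018,0.0373,-0.01,0,0,0,1],
  [0.018,0.0373,-0.01,0,0,0,1],
  [0.018,0.0373,-0.01,0,0,0,1],
  [0.018,0.0373,-0.01,0,0,0,1],
  [0,0,-0.03,0,0,0,1],
])

```text
t: 2.93
position: [0.5001, 0.2999, 0.1957]
eef_rot: [-0.002, 0.994, 0.111, 0.005]
contact_force: [0.9, -0.2, -0.1]
opening: 0.997
grip_force: 0.0
```

step_arm([
  [0,0,0,0,0,0,1],
  [0,0,0,0,0,0,1],
])

```text
t: 3.1
position: [0.4941, 0.2947, 0.1908]
eef_rot: [0.001, 0.994, 0.111, -0.002]
contact_force: [-0.5, 0.4, 0.4]
opening: 0.996
grip_force: 0.0
```

```bash
python3 - <<'E'
from wr import *
s,c,W=wrist('w2.png'); print(s['t'],s['position'],proj(c,W,(.494,.2965,.126)),proj(c,W,(.494,.2965,.087)))
E
```

```text
3.1 [0.49411938 0.29469246 0.19076114] (np.float64(315.3349518901984), np.float64(253.24697542751488)) (np.float64(315.9095792659297), np.float64(233.5685996534302))
```

View pics/w2.png

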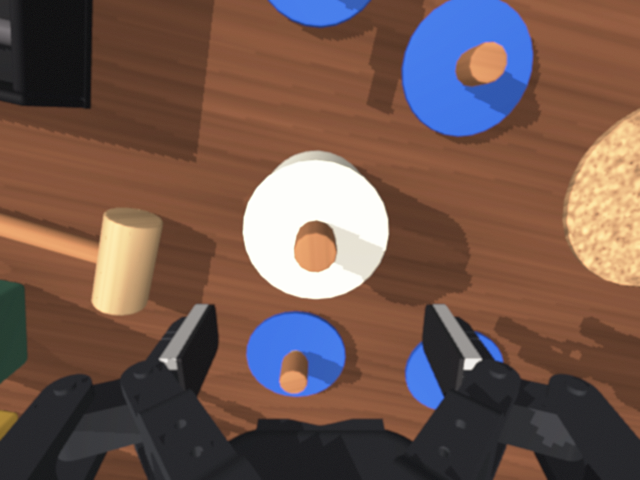

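The knob top shows at (315,252), as predicted, so I'm descending and gripping.

step_arm([
  [0,0.0025,-0.03,0,0,0,1],
  [0,0,-0.03,0,0,0,1],
  [0,0,-0.03,0,0,0,1],
  [0,0,-0.02,0,0,0,1],
  [0,0,-0.015,0,0,0,1],
])

```text
t: 3.57
position: [0.4951, 0.2973, 0.0986]
eef_rot: [0.0, 0.994, 0.111, -0.0]
contact_force: [0.8, 0.0, 0.6]
opening: 0.999
grip_force: 0.0
```

step_arm([
  [0,0,0,0,0,0,1],
  [0,0,0,0,0,0,0.5],
  [0,0,0,0,0,0,0.4],
  [0,0,0,0,0,0,0.3],
  [0,0,0,0,0,0,0.2],
], squeeze=35)

```text
t: 3.98
position: [0.4961, 0.2992, 0.1002]
eef_rot: [-0.0, 0.994, 0.112, 0.001]
contact_force: [0.1, 0.2, 0.2]
opening: 0.452
grip_force: 0.0
```

step_arm([
  [0,0,0,0,0,0,0.1],
  [0,0,0,0,0,0,0],
  [0,0,0,0,0,0,0],
  [0,0,0,0,0,0,0],
])

```text
t: 4.32
position: [0.496, 0.299, 0.0999]
eef_rot: [-0.0, 0.994, 0.112, 0.001]
contact_force: [-0.4, -1.1, 4.4]
opening: 0.317
grip_force: 34.8
```

step_arm([
  [0,0,0.008,0,0,0,0],
  [0,0,0.016,0,0,0,0],
  [0,0,0.02,0,0,0,0],
  [0,0,0.02,0,0,0,0],
  [0,0,0.016,0,0,0,0],
])

```text
t: 4.73
position: [0.4952, 0.299, 0.1601]
eef_rot: [-0.0, 0.994, 0.112, 0.0]
contact_force: [0.2, 0.3, -2.2]
opening: 0.314
grip_force: 34.5
```

step_arm([
  [0,0,0.02,0,0,0,0],
  [0,0,0.01,0,0,0,0],
  [0,0,0,0,0,0,0],
])

```text
t: 4.98
position: [0.4965, 0.2995, 0.1838]
eef_rot: [-0.001, 0.994, 0.112, 0.002]
contact_force: [-0.1, -0.3, -1.1]
opening: 0.314
grip_force: 34.5
```

```bash
python3 - <<'E'
from wr import *
s,c,W=wrist('w3.png'); print(s['t'],s['position'],s['contact_force'],s['torque'],s['grip_force'],s['opening'])
E
```

```text
4.9833 [0.49654044 0.29954193 0.18384113] [-0.10247874 -0.33166944 -1.12073132] [ 0.02600701 -0.02385973 -0.02825209] 34.51700806617737 0.31428190425240304
```

View pics/w3.png

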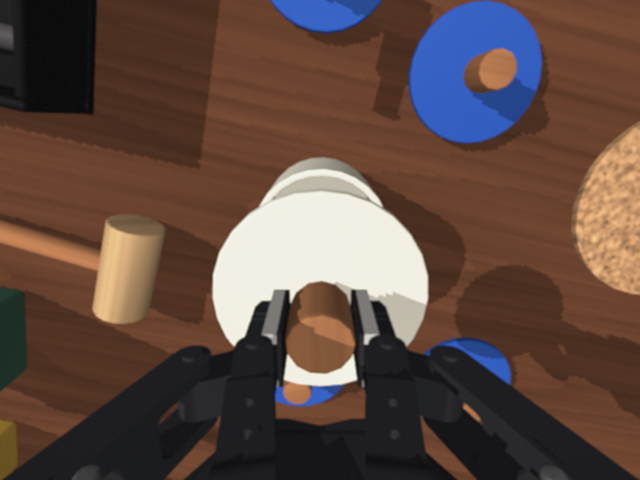

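The lid is lifted level in the fingers and the pot is open beneath it. Next I'll carry it to the mat.

step_arm([
  [0.004,-0.015,0,0,0,0,0],
  [0.007,-0.03,0,0,0,0,0],
  [0.008,-0.035,0,0,0,0,0],
  [0.008,-0.035,0,0,0,0,0],
  [0.008,-0.035,0,0,0,0,0],
])

```text
t: 5.45
position: [0.5204, 0.1843, 0.1795]
eef_rot: [0.0, 0.994, 0.112, -0.002]
contact_force: [-0.0, 0.4, -0.9]
opening: 0.312
grip_force: 34.7
```

step_arm([
  [0.008,-0.035,0,0,0,0,0],
  [0.008,-0.035,0,0,0,0,0],
  [0.008,-0.035,0,0,0,0,0],
  [0.008,-0.035,0,0,0,0,0],
  [0.008,-0.035,0,0,0,0,0],
])

```text
t: 5.87
position: [0.5503, 0.0529, 0.1795]
eef_rot: [-0.0, 0.994, 0.111, -0.002]
contact_force: [0.8, 0.2, -1.7]
opening: 0.314
grip_force: 34.7
```

step_arm([
  [0.008,-0.035,0,0,0,0,0],
  [0.008,-0.03,0,0,0,0,0],
  [0.006,-0.022,0,0,0,0,0],
  [0.003,-0.015,0,0,0,0,0],
  [0,0,0,0,0,0,0],
])

```text
t: 6.28
position: [0.5696, -0.0241, 0.1799]
eef_rot: [0.0, 0.994, 0.11, -0.001]
contact_force: [-0.7, 0.9, -1.3]
opening: 0.313
grip_force: 34.7
```

step_arm([
  [0,0,-0.02,0,0,0,0],
  [0,0,-0.03,0,0,0,0],
  [0,0,-0.03,0,0,0,0],
  [0,0,-0.03,0,0,0,0],
  [0,0,-0.02,0,0,0,0],
])

```text
t: 6.7
position: [0.5677, -0.02, 0.0806]
eef_rot: [-0.001, 0.994, 0.112, -0.002]
contact_force: [-0.6, 0.6, -2.7]
opening: 0.309
grip_force: 34.7
```

```bash
python3 - <<'E'
from wr import *
s,c,W=wrist('w4.png'); print(s['t'],s['position'],s['contact_force'],s['grip_force'],s['opening'])
p=s['position']; print(proj(c,W,(p[0],p[1],p[2]-.026+.013)),proj(c,W,(.571,-.017,.008)))
E
```

```text
6.7 [ 0.56768895 -0.02000192  0.08063643] [-0.60438259  0.59500156 -2.68580039] 34.66199576854706 0.30914672234938695
(np.float64(317.99366598010135), np.float64(292.8835228917054)) (np.float64(315.22762281899793), np.float64(243.4953523785642))
```

View pics/w4.png

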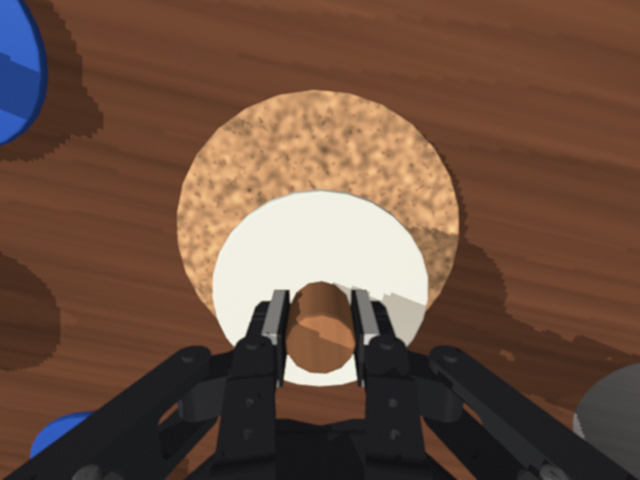

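The lid is aligned over the mat: lid centre column about 320, mat centre column about 318, and the mat's far rim at row 90. Lowering gently.

step_arm([
  [0,0,-0.02,0,0,0,0],
  [0,0,-0.016,0,0,0,0],
  [0,0,-0.01,0,0,0,0],
  [0,0,-0.006,0,0,0,0],
  [0,0,0,0,0,0,0],
])

```text
t: 7.17
position: [0.5692, -0.021, 0.0436]
eef_rot: [-0.0, 0.994, 0.112, -0.001]
contact_force: [0.9, 0.6, -2.4]
opening: 0.316
grip_force: 34.7
```

step_arm([
  [0,0,-0.002,0,0,0,0],
  [0,0,-0.002,0,0,0,0],
  [0,0,0,0,0,0,0],
])

```text
t: 7.42
position: [0.5706, -0.0216, 0.0421]
eef_rot: [0.0, 0.994, 0.112, 0.001]
contact_force: [-0.2, 0.3, -2.2]
opening: 0.312
grip_force: 34.7
```

step_arm([
  [0,0,-0.003,0,0,0,0],
  [0,0,-0.003,0,0,0,0],
  [0,0,0,0,0,0,0],
])

```text
t: 7.67
position: [0.5698, -0.0214, 0.0368]
eef_rot: [-0.0, 0.994, 0.112, -0.0]
contact_force: [0.4, -0.6, -1.6]
opening: 0.315
grip_force: 34.7
```

step_arm([
  [0,0,-0.002,0,0,0,0],
  [0,0,-0.002,0,0,0,0],
  [0,0,0,0,0,0,0],
])

```text
t: 7.92
position: [0.5701, -0.0215, 0.034]
eef_rot: [0.0, 0.994, 0.112, 0.0]
contact_force: [-0.6, -0.4, -1.5]
opening: 0.314
grip_force: 34.8
```

step_arm([
  [0,0,-0.002,0,0,0,0],
  [0,0,0,0,0,0,0],
  [0,0,0,0,0,0,0],
])

```text
t: 8.17
position: [0.5702, -0.0215, 0.0339]
eef_rot: [0.0, 0.994, 0.112, -0.0]
contact_force: [-3.3, 0.4, 6.5]
opening: 0.316
grip_force: 35.5
```

step_arm([
  [0,0,-0.002,0,0,0,0],
  [0,0,0,0,0,0,0],
  [0,0,0,0,0,0,0],
])

```text
t: 8.42
position: [0.5702, -0.0215, 0.0338]
eef_rot: [0.0, 0.994, 0.112, -0.0]
contact_force: [-6.8, 1.0, 15.3]
opening: 0.315
grip_force: 36.3
```

It has touched down: upward force with no further travel. I'll ease the push off and release.

step_arm([
  [0,0,0.003,0,0,0,0],
  [0,0,0,0,0,0,0.4],
  [0,0,0,0,0,0,0.5],
  [0,0,0,0,0,0,0.7],
  [0,0,0,0,0,0,1],
])

```text
t: 8.83
position: [0.57, -0.0214, 0.033]
eef_rot: [-0.0, 0.994, 0.112, -0.0]
contact_force: [0.4, -0.2, -0.1]
opening: 0.766
grip_force: 0.0
```

step_arm([
  [0,0,0,0,0,0,1],
  [0,0,0,0,0,0,1],
  [0,0,0,0,0,0,1],
  [0,0,0,0,0,0,1],
  [0,0,0.01,0,0,0,1],
])

```text
t: 9.25
position: [0.5686, -0.0212, 0.0395]
eef_rot: [-0.001, 0.994, 0.112, -0.002]
contact_force: [0.2, 1.1, -0.2]
opening: 1.0
grip_force: 0.0
```

step_arm([
  [0,0,0.03,0,0,0,1],
  [0,0,0.04,0,0,0,1],
  [0,0,0.05,0,0,0,1],
  [0,0,0.05,0,0,0,1],
  [0,0,0.05,0,0,0,1],
])

```text
t: 9.67
position: [0.5697, -0.0214, 0.208]
eef_rot: [-0.0, 0.994, 0.112, 0.0]
contact_force: [0.3, -0.1, -0.2]
opening: 1.0
grip_force: 0.0
```

step_arm([
  [0,0,0,0,0,0,1],
  [0,0,0,0,0,0,1],
])

```text
t: 9.83
position: [0.5726, -0.0219, 0.2105]
eef_rot: [0.001, 0.994, 0.112, 0.004]
contact_force: [-0.1, 0.5, 0.1]
opening: 1.001
grip_force: 0.0
```

```bash
python3 - <<'E'
from wr import *
s,c,W=wrist('w5.png'); print(s['t'],s['position'],s['contact_force'],s['grip_force'],s['opening'])
print(proj(c,W,(.571,-.017,.021)))
snap('scene','scene2.png')
E
```

```text
9.8333 [ 0.5725899  -0.02186417  0.21045186] [-0.0565824   0.51920679  0.05816383] 0.0 1.001015543857342
(np.float64(312.832096382484), np.float64(208.59034387030252))
```

View pics/w5.png

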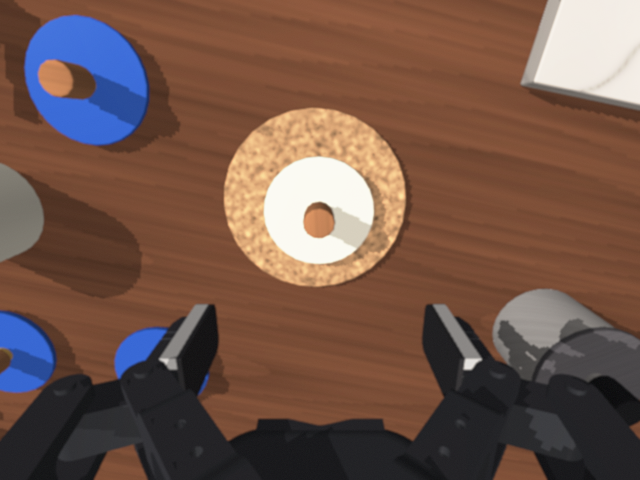

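View pics/scene2.png

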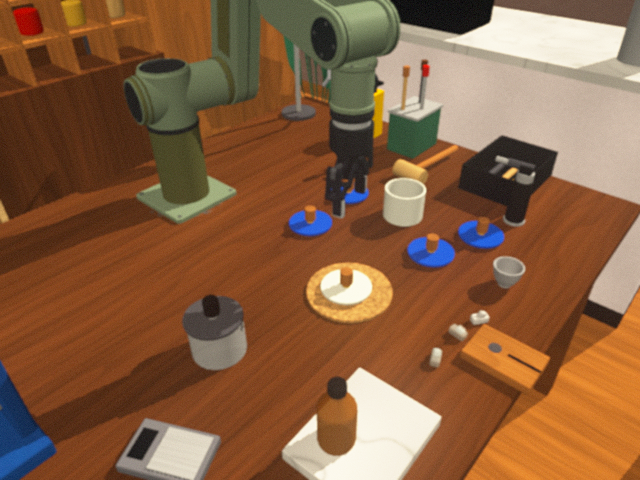

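The lid is flat with its knob up near the mat's centre: disc at (319,210), mat at (315,197) in the wrist view. Both pots and the dark lid are where they were, and the arm touches nothing.

```bash
python3 -c "
from rig import *
print(hand_in())"
```

```text
the job is handed in; nothing more can be done
None
```

The white lid lies flat, knob up, near the centre of the cork mat, with the white pot and the dark-lidded steel pot still in place; the job is handed in at about 10 s, but no verdict was shown.

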